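# Start the toaster on frozen bread

## Robot

A 6-joint arm with a two-finger parallel gripper is mounted at the origin on a cart in front of the work surface, level with it; the furniture and walls round the work are solid. World frame = base frame: x ahead of the robot, y to its left, z up, the work surface at z = 0. Lengths are in mm, angles in rad, forces in N, time in s.
With the tool pointing down it reaches from about 350 to 975 mm from the base axis. Payload 7.1 kg.
Tool frame: the origin (TCP) lies at the very end of the fingers, on their centre line; the grasp point (between the pads) lies 19 mm behind it (ctrl.grasp_offset is the distance from the TCP to the grasp point, in mm); z points along the fingers, y is the line along which they close (so a half turn about z gives the same grasp; the last joint's range is limited). The gripper opens to 88 mm and grips with 3 to 60 N. Pads are 20 mm wide; open, the fingers measure 115 mm over their backs; the gripper's body (75 mm by 178 mm) begins 61 mm behind the grasp point.
Start: joints at [-1.298, 0.423, 1.63, -0, 1.089, -0.019], TCP at [179.816, -598.557, 222.675] pointing down, gripper open.
Joint ranges: [-3, 3], [-0.9, 2.11], [0.09, 2.58], [-1.31, 4.45], [0.11, 2.69], [-2.54, 2.54]. Speed limits (rad/s): [2.39, 2.39, 3.01, 3.14, 3.14, 3.14].

## Interface

Orientations are given as a rotation vector (axis times angle).
In Python, from workcell import ctrl, viewer, ticket, models gives the robot as it stands.
- The arm moves only by the tool play_rows, never from a script. Its arguments are lists of equal length, an entry for each row: "dp": the shift along the world's x, y, z in mm, a list of three; "yaw": the turn about the world's z in degrees. In form: {"dp": [[tx, ty, tz], ...], "yaw": [yaw, ...]}. A call has 1 to 8 rows; each row shifts and turns the commanded pose from where the row before left it; what a row does not reach is not made up. A row lasts 1/12 s, in which the tool goes at most 41.7 mm and 7.16 degrees, less where a joint would pass 70% of its speed; a pose out of reach is approached as far as the arm can. A call is refused whole if a number of a shift passes 41.7 or a number of a turn 7.16, either way. A call with a gripper value outside its range is refused whole. "gripper" is the closure, from 0 (fully open) to 1 (shut), set as the call begins (left out, the last holds). The fingers move at their own pace and stop on an object; the grip force is fixed at half the most. Time passes only in rows, so rows that do not move let the fingers close. It gives the time, the measured TCP pose, the force, the opening and the grip force at its end, in the units of the state.
- ctrl.get_obs(): the state, without advancing time (a new reading comes with each control period).
- viewer.get_image(name): name is "scene" or "top"; returns a dict with "pixels" (420x560x3 uint8, red, green, blue), "range_z" (420x560 float32, mm along the optical axis (not along the pixel's ray), 0 where there is no reading), "fx", "fy", "cx", "cy" (pixels), "T" (4x4, takes a point from camera to world coordinates). Camera axes: x right, y up, looking along -z (the intrinsics and any distortion apply to the point x, -y, -z); pixel columns grow to the right and rows downward; lengths in mm; the calibration is good to about 2 mm. A picture is of the moment at which its call begins.
- ticket.close_job(): hands the job in; it is judged then, once.
Trained networks look in a picture, given as the dict that the camera call returned (one of the last four; its "shot" number tells which), for a name from the list of things; names that differ only in an ending like _2 or _b are one class to them, and where a whole thing is asked for, a point or a joint stands for the part that bears it (a point fixed in the world has none). Each returns a list of dicts, best first, with "conf" (0 to 1); they miss things now and then, are a little off and sometimes report something else, mostly with a low value. They report only what shows in the picture. A call takes as long as a camera call. They do not tell look-alikes from the thing itself.
- models.look_for(picture, name): "bbox" ([centre column, centre row, width, height] in pixels, round what is visible of it).
- models.landmark_of(picture, name): "location" ([column, row] in pixels: a listed point, or the origin of a listed thing).
The state is a dict: "t": time; "qpos": joint angles; "qvel": joint speeds; "joint_torque": joint torques, N m; "ee_pos": TCP position; "orientation": TCP orientation; "ft_force": force on the tool from outside, world axes, zero at the start; "moment": the same for the moment, N m; "width": finger opening in mm; "grasp_force": force on a finger pad.
Only numpy, scipy, OpenCV 4.12 (cv2) and the standard library are available. Lean on these libraries where they do the work, as an engineer would, in place of code of your own. Each camera call takes 0.05 s, during which the arm holds its last target. There are 200 camera calls.

## Task

Start the toaster for the two frozen slices standing in it, using only the fingertips: first switch it on by pressing the raised half of its rocker switch, next push the lever at its end all the way down until it catches and stays down, and then press the key with the raised snowflake until it stays in. Leave the round stop key, the key with three bars, the bread itself and the things round the toaster alone, and finish with the hand clear.

Things in the scene. Friction and masses are not known exactly. Their poses are not given: they have to be found in the camera images.
- toaster: fixed two-slot steel toaster, 250 long (its x) x 200 wide (its y) x 187 high; origin: centre of underside, z up. Black control end at -x, towards the robot: flat deck 140 high from x -125 to -60, housing and bread (203) behind it. On the deck, all grey, centred at x -90.5, from left to right for someone facing that end: three-bar key y +72, snowflake key +24, round stop key -24, rocker -72
- power_rocker (a joint): mains rocker in rad: 0 off (start), 0.4 on; snaps over at 0.2 and stays on either side. 42 long (along toaster x) x 18 wide, pivot across its middle; while off, the half nearer the lever end stands up, about 13 above the deck: press that half down (about 4 N, some 6 of travel). While it is off the lever will not catch
- rocker_on_pad (a point): point to press on top of the rocker's half nearer the lever end, 14.5 from its pivot (moves with the rocker)
- toast_lever (a joint): downward travel of the lever in m: 0 up (start), 0.044 end stop; the catch takes hold at 0.040, and with the mains on it stays at 0.040 when let go. A spring pushes it up, about 3 N at the top, 6 N at the bottom. The stop key lets it spring up again
- lever_pad (a point): centre of the top face of the black lever paddle (50 wide, 12 thick, reaches 48 out of the end face), 28 out from the end face; 128 above the toaster's origin at the start, 88 when caught; moves with the lever. Push straight down; nothing stands over it
- snow_key (a joint): travel of the snowflake key in m, downward: 0 = out (start), 0.0055 = end stop; it resists with about 4 N at first, snaps in past 0.003 and then stays at the end stop
- snow_key_top (a point): centre of the top of the snowflake key, a 26 x 26 square key with a raised six-armed snowflake, 8 above the deck while out (moves with the key)
- stop_key (a joint): travel of the stop key in m, downward, 0 = out; springs back
- stop_key_top (a point): centre of the top of the stop key, round, 32 across, 8 above the deck; not to be pressed
- reheat_key (a joint): travel of the three-bar key in m, downward, 0 = out; stays in at 0.0055 if pressed
- reheat_key_top (a point): centre of the top of the three-bar key, 26 x 26 square, 8 above the deck; not to be pressed
- slice_left: loose slice of bread, 122 wide x 15 thick x 115 high, standing in the slot at the toaster's y +38; origin at the centre of its underside, 88 above the toaster's origin at the start; rides down with the lever
- slice_right: the same in the slot at y -38
- ribbed_cup: loose ribbed white cup, 78 across x 70 high, beside the toaster's control end; origin at the centre of its underside
- spice_jar: loose jar, 57 across x 89 high, on the other side of the control end; origin at the centre of its underside
- timer: loose round kitchen timer, 65 across x 58 high, in front of the control end; origin at the centre of its underside
- white_bowl: loose white bowl, 127 across x 62 high, to the right of the toaster; origin at the centre of its underside
Mind the look-alikes: they are no part of the job. Leave any green look-alike of the slice_right alone.

How it is judged:
By the outcome, as a careful person would: the job done as asked, in the order asked, and still so for the second after the job is handed in, with the robot touching nothing.
It also fails if it takes over 45 s, if anything falls off the work surface, if the arm or the gripper's body presses on something with over 40 N, if the wrist force passes 120 N, or if a joint passes its speed limit or range.

## Working session

There is one attempt and no reset: what is moved stays moved. The work goes in short steps, Python scripts to look and compute and a tool call to move; the robot and the scene stay as the last step left them, time stands still between calls to the robot, and variables do not carry over. Pictures are saved under pics/ and viewed, at most 10 in all, crops included, and the job is handed in when it is done.

Besides the shell and the picture viewer there is one more tool, called after ">>>" by a JSON object that holds its "fn" and its "kwargs". play_rows: Moves the arm, as the interface text tells. Its arguments: {"type":"object","properties":{"dp":{"type":"array"},"yaw":{"type":"array"},"gripper":{"type":"number"}},"required":["dp","yaw"]}

```bash
mkdir -p pics
cat > h.py <<'E'
import numpy as np, cv2
from workcell import ctrl, viewer, ticket, models
def world(im,u,v,z=None):
    K=im; T=np.array(im["T"])
    d=np.array([(u-K["cx"])/K["fx"],-(v-K["cy"])/K["fy"],-1.])
    if z is None:
        r=im["range_z"][int(round(v)),int(round(u))]
        return T[:3,:3]@(d*r)+T[:3,3]
    dw=T[:3,:3]@d
    return T[:3,3]+dw*(z-T[2,3])/dw[2]
E
python3 - <<'E'
from h import *
print(ctrl.get_obs())
for n in ["scene","top"]:
    im=viewer.get_image(n)
    print(n,im.keys(),np.round(im["T"],2).tolist(),im["fx"],im["cx"],im["cy"])
    cv2.imwrite(f"pics/{n}0.png",im["pixels"][:,:,::-1])
    for k in ["rocker_on_pad","lever_pad","snow_key_top","stop_key_top","reheat_key_top","toaster","ribbed_cup","spice_jar","timer","white_bowl","slice_left","slice_right"]:
        for r in models.landmark_of(im,k)[:2]:
            u,v=r["location"]; print(k,round(r["conf"],2),np.round([u,v]),np.round(world(im,u,v),1))
E
```

```text
{'t': 0.0, 'qpos': array([-1.29800307e+00,  4.23826460e-01,  1.63074281e+00, -3.81150920e-05,
        1.08863416e+00, -1.89723121e-02]), 'qvel': array([ 0.00028466,  0.0025165 ,  0.00040794, -0.00060067,  0.00016576,
       -0.0005142 ]), 'joint_torque': array([ 1.92172593e-03, -5.44623470e+01, -2.73670703e+01,  6.45478070e-02,
        2.27232609e-02, -1.41718529e-04]), 'ee_pos': array([ 179.64651302, -597.99773906,  221.88995565]), 'orientation': array([-3.10664186e+00, -4.56476266e-01,  3.72655702e-04]), 'ft_force': array([-0.31081697,  0.3189743 , -0.16341475]), 'moment': array([ 0.02570477, -0.013124  ,  0.06942398]), 'grasp_force': 0.0, 'width': 87.98887115340527}
scene dict_keys(['pixels', 'range_z', 'fx', 'fy', 'cx', 'cy', 'T', 'shot']) [[-0.64, 0.57, -0.51, -292.08], [-0.77, -0.48, 0.43, 597.67], [-0.0, 0.67, 0.74, 1286.67], [0.0, 0.0, 0.0, 1.0]] 501.8501836637146 284.4905598220386 200.58763502544178
rocker_on_pad 0.46 [296. 200.] [473.5 -87.  151.6]
lever_pad 0.67 [284. 223.] [445.2 -13.2 125.7]
stop_key_top 0.59 [278. 204.] [496.3 -33.9 150.1]
stop_key_top 0.3 [298. 200.] [
[... 760 characters left out ...]
4.] [454.7  -4.2 133.6]
lever_pad 0.73 [209. 236.] [418.4 104.6  57.8]
snow_key_top 0.49 [246. 201.] [516.7  -4.5 152.5]
snow_key_top 0.43 [222. 198.] [523.1  60.4 146.3]
stop_key_top 0.41 [259. 206.] [505.8 -43.3 149.6]
reheat_key_top 0.67 [259. 209.] [495.9 -43.8 146.9]
reheat_key_top 0.5 [225. 198.] [526.2  54.7 142.7]
toaster 0.74 [259. 184.] [560.4 -42.5 189.4]
toaster 0.55 [274. 170.] [599.  -82.7 202.1]
ribbed_cup 0.89 [194. 204.] [517.  161.6   7.7]
spice_jar 0.76 [299. 236.] [ 426.8 -158.7   89.5]
timer 0.88 [209. 240.] [408.9 104.8  55.3]
slice_left 0.65 [249. 160.] [623.2 -13.1 199.4]
slice_right 0.79 [278. 169.] [601.3 -91.1 195. ]
slice_right 0.74 [177. 159.] [655.5 218.7  22.1]
```

Run:
```python
from h import *
a=cv2.imread("pics/top0.png")[130:250,180:330]; cv2.imwrite("pics/top_c.png",cv2.resize(a,None,fx=5,fy=5,interpolation=cv2.INTER_CUBIC))
a=cv2.imread("pics/scene0.png")[150:290,200:345]; cv2.imwrite("pics/scene_c.png",cv2.resize(a,None,fx=4.2,fy=4.2,interpolation=cv2.INTER_CUBIC))
```

```text
(no output)
```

View pics/top_c.png

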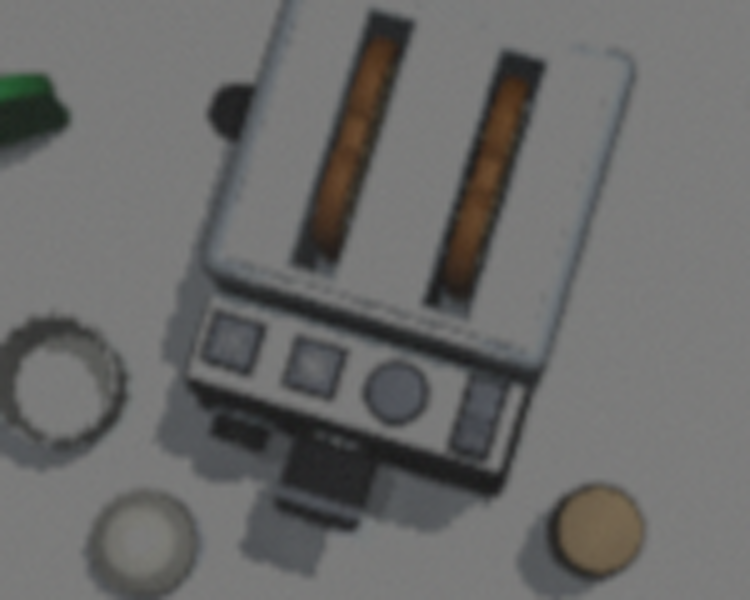

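View pics/scene_c.png

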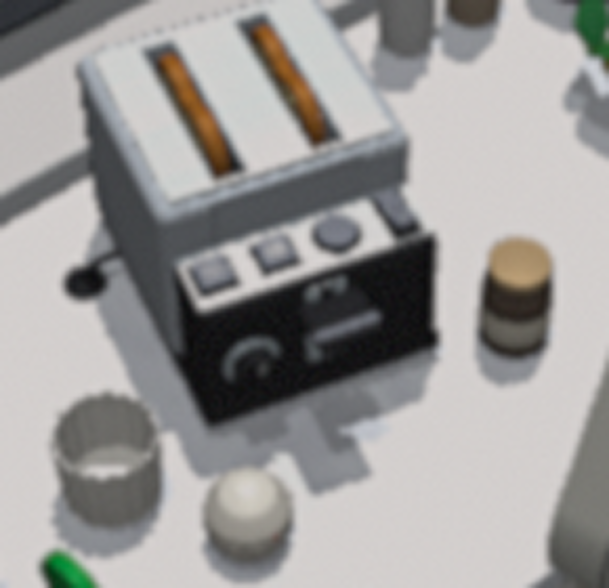

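Run:
```python
from h import *
from scipy.optimize import least_squares
top=viewer.get_image("top"); sc=viewer.get_image("scene")
L=np.array([[-90.5,72,148],[-90.5,24,148],[-90.5,-24,148],[-90.5,-72,147]])
pt=[(226.6,198.4),(243,203.4),(259.2,208.2),(275.4,213)]
ps=[(200+x/4.2,150+y/4.2) for x,y in [(213,273),(275,252),(337,233),(395,210)]]
def obs(im,p): return np.array([world(im,u,v,l[2])[:2] for (u,v),l in zip(p,L)])
def R(a): return np.array([[np.cos(a),-np.sin(a)],[np.sin(a),np.cos(a)]])
def fit(O,L=L):
    f=lambda q:((L[:,:2]@R(q[2]).T+q[:2])-O).ravel()
    r=least_squares(f,[600,0,0]);return r.x,r.fun
A=obs(top,pt);B=obs(sc,ps)
for O,l in((A,L),(B,L),(np.r_[A,B],np.r_[L,L])):
    q,e=fit(O,l);print(np.round(q,3),np.round(e,1))
print(np.round(A,1).tolist())
Tq=lambda x,y:np.round(R(q[2])@[x,y]+q[:2],1)
for n,x,y in [("rockpad",-105,-72),("snow",-90.5,24),("lever",-153,0),("leverend",-173,0)]: print(n,Tq(x,y))
# depth housing/deck check
for n,x,y,z in [("rock",-105,-72,152),("deck",-80,48,140),("deck",-80,0,140),("snow",-90.5,24,148),("lever",-153,0,128)]:
  for nm,im in(("top",top),("scene",sc)):
    p=np.linalg.inv(im["T"])@np.r_[Tq(x,y),z,1]
    u=im["cx"]+im["fx"]*p[0]/-p[2]; v=im["cy"]-im["fy"]*p[1]/-p[2]; print(n,nm,np.round([u,v],1),np.round(world(im,u,v),1))
for k in ["ribbed_cup","spice_jar","timer"]:
    u,v=models.landmark_of(top,k)[0]["location"];print(k,world(top,u,v))
```

```text
[ 5.91979e+02 -4.36420e+01 -2.62000e-01] [ 0.   0.6  0.3  0.5  0.  -0.2 -0.3 -0.9]
[ 5.84654e+02 -3.77760e+01 -2.63000e-01] [-0.5  0.5 -0.1  0.1  1.9 -0.7 -1.3  0.1]
[ 5.88317e+02 -4.07090e+01 -2.63000e-01] [-3.6  3.5 -3.3  3.5 -3.6  2.8 -4.   2.1  3.2 -2.5  3.5 -2.9  5.6 -3.7
  2.4 -2.9]
[[523.2, 48.8], [510.5, 2.5], [498.3, -43.2], [486.3, -88.8]]
rockpad [468.2 -83. ]
snow [507.1   6. ]
lever [440.6  -1. ]
leverend [421.2   4.2]
rock top [273.2 219.3] [468.1 -83.  153.2]
rock scene [296.3 201.2] [468.2 -83.  152. ]
deck top [234.8 198.8] [523.3  26.3 141.6]
deck scene [256.9 210.8] [523.9  26.1 139.5]
deck top [251.1 203.7] [510.5 -20.2 146.3]
deck scene [271.4 205.7] [510.8 -19.7 140.4]
snow top [241.7 204.6] [507.6   6.3 142.8]
snow scene [265.5 208.9] [505.3   7.4 150.6]
lever top [243.8 228.8] [440.6  -1.  127.6]
lever scene [281.4 225.1] [441.1  -1.4 127.2]
ribbed_cup [505.88549987 160.87045287   7.05415311]
spice_jar [ 430.40754933 -155.14331902   83.43390525]
timer [609.5502382  -11.67193764 204.95758286]
```

>>> {"fn": "play_rows", "kwargs": {"dp": [[12, 21.5, 0], [12, 21.5, 0], [12, 21.5, 0], [12, 21.5, 0], [12, 21.5, 0], [12, 21.5, 0], [12, 21.5, 0], [12, 21.5, 0]], "yaw": [-4, -4, -4, -4, -4, -4, -4, -4], "gripper": 1}}

```text
t: 2.22
ee_pos: [276.3, -425.5, 222.8]
orientation: [3.113, -0.423, 0.0]
ft_force: [-0.3, -0.5, 0.3]
width: 37.8
grasp_force: 0.0
```

>>> {"fn": "play_rows", "kwargs": {"dp": [[12, 21.5, 0], [12, 21.5, 0], [12, 21.5, 0], [12, 21.5, 0], [12, 21.5, 0], [12, 21.5, 0], [12, 21.5, 0], [12, 21.5, 0]], "yaw": [0, 0, 0, 0, 0, 0, 0, 0]}}

```text
t: 2.88
ee_pos: [372.3, -253.5, 222.9]
orientation: [3.113, -0.418, 0.001]
ft_force: [-0.3, -0.4, 0.5]
width: 0.4
grasp_force: 0.0
```

>>> {"fn": "play_rows", "kwargs": {"dp": [[12, 21.5, 0], [12, 21.5, 0], [12, 21.5, 0], [12, 21.5, 0], [12, 21.5, 0], [12, 21.5, 0], [0, 0, 0], [0, 0, 0]], "yaw": [0, 0, 0, 0, 0, 0, 0, 0]}}

```text
t: 3.55
ee_pos: [444.2, -124.9, 222.7]
orientation: [3.114, -0.414, 0.0]
ft_force: [0.1, -0.7, -0.5]
width: 0.1
grasp_force: 0.0
```

```bash
cat >> h.py <<'E'
def proj(im,P):
    p=np.linalg.inv(im["T"])@np.r_[P,1.]
    return np.array([im["cx"]+im["fx"]*p[0]/-p[2], im["cy"]-im["fy"]*p[1]/-p[2]])
def crop(im,c,s,name,marks=(),h=60):
    u,v=int(c[0])-h,int(c[1])-h
    a=cv2.resize(im["pixels"][v:v+2*h,u:u+2*h,::-1],None,fx=s,fy=s,interpolation=cv2.INTER_CUBIC)
    for m in marks: cv2.drawMarker(a,[int(x) for x in ((m-[u,v])+.5)*s],(0,0,255),0,8,1)
    return a
E
python3 - <<'E'
from h import *
P=ctrl.get_obs()["ee_pos"];print(P)
out=[]
for n in("top","scene"):
    im=viewer.get_image(n); p=proj(im,P); print(n,p)
    out.append(crop(im,p,6.6,n,[p],30))
    for pt in [(300,600),(250,-250),(700,300),(350,300),(350,-150),(600,250)]:
        q=proj(im,(*pt,0))
        if 0<q[0]<559 and 0<q[1]<419: print(n,pt,np.round(q),np.round(world(im,*q),1))
cv2.imwrite("pics/cal.png",np.hstack(out))
E
```

```text
[ 444.15773962 -124.8525555   222.73813483]
top [288.96030781 227.03324952]
top (300, 600) [ 48. 271.] [300.1 599.2   1.7]
top (250, -250) [326. 296.] [ 172.7 -353.9 -898.3]
top (700, 300) [153. 145.] [6.999e+02 2.999e+02 3.000e-01]
top (350, 300) [147. 258.] [350.1 299.1   3.5]
top (350, -150) [294. 262.] [ 349.9 -150.2   -3.8]
top (600, 250) [167. 177.] [599.7 249.5   2.2]
scene [312.81803773 183.03066904]
scene (300, 600) [133. 410.] [298.9 600.    2.4]
scene (250, -250) [380. 247.] [ 13.4 120.1 561.7]
scene (700, 300) [157. 249.] [702.7 299.2  -3.5]
scene (350, 300) [220. 326.] [ 3.501e+02  2.999e+02 -2.000e-01]
scene (350, -150) [336. 244.] [105.  135.3 490.9]
scene (600, 250) [187. 261.] [603.1 248.8  -4.4]
```

View pics/cal.png

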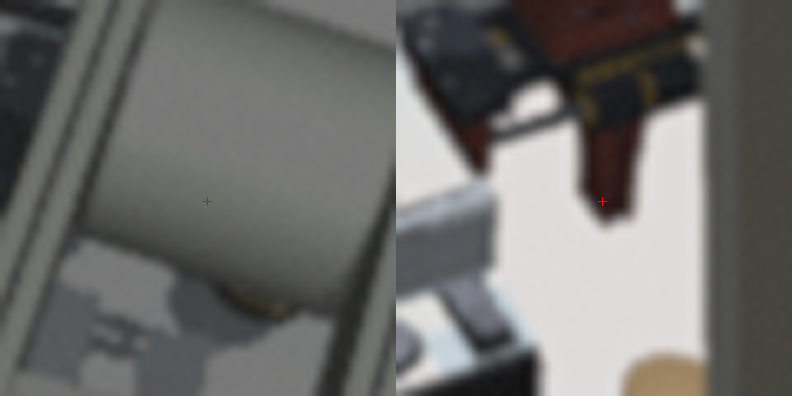

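>>> {"fn": "play_rows", "kwargs": {"dp": [[10, 13, 0], [10, 13, 0], [8.5, 14, -8], [0, 0, -18], [0, 0, -18], [0, 0, -12], [0, 0, 0], [0, 0, 0]], "yaw": [0, 0, 0, 0, 0, 0, 0, 0]}}

```text
t: 4.32
ee_pos: [471.6, -86.4, 166.4]
orientation: [-3.113, 0.42, 0.002]
ft_force: [-0.4, -0.0, 0.3]
width: 0.5
grasp_force: 0.0
```

Run:
```python
from h import *
P=ctrl.get_obs()["ee_pos"];print(P)
im=viewer.get_image("scene"); o=np.array([.6,2.4])
m=[proj(im,q)+o for q in [(472.9,-84.8,152),(511.8,4.1,148),(440.4,-1.6,128),P]]
cv2.imwrite("pics/s2.png",crop(im,m[0]-[10,0],8,"",m,40))
```

```text
[471.62653208 -86.35119394 166.37327385]
```

View pics/s2.png

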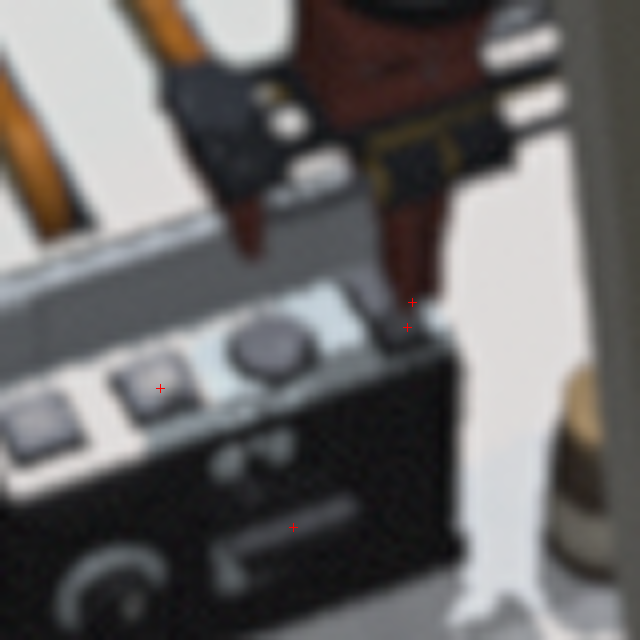

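Run:
```python
from h import *
P=ctrl.get_obs()["ee_pos"]
im=viewer.get_image("scene"); m=proj(im,(472.9,-84.8,152))+[.6,2.4]-[10,0]
u0,v0=int(m[0])-40,int(m[1])-40
for c in [(250,250),(248,225),(235,170),(200,110),(412,280),(412,220),(440,150),(500,150),(350,100)]:
    w=world(im,u0+c[0]/8,v0+c[1]/8)-P; print(c,np.round([w[0]*.966-w[1]*.259,w[0]*.259+w[1]*.966,w[2]]))
```

```text
(250, 250) [-36.  79.  86.]
(248, 225) [-34.  78.  97.]
(235, 170) [-32.  82. 124.]
(200, 110) [  3.  80. 121.]
(412, 280) [-9.  1.  7.]
(412, 220) [-9.  1. 41.]
(440, 150) [-37.   5. 105.]
(500, 150) [-35. -20.  93.]
(350, 100) [-24.  34. 130.]
```

>>> {"fn": "play_rows", "kwargs": {"dp": [[0, 0, -5], [0, 0, -4], [0, 0, -3], [0, 0, -2], [0, 0, -2], [0, 0, -1], [0, 0, 0], [0, 0, 0]], "yaw": [0, 0, 0, 0, 0, 0, 0, 0]}}

```text
t: 5.08
ee_pos: [472.5, -85.5, 149.6]
orientation: [-3.114, 0.418, -0.0]
ft_force: [0.0, -0.4, -0.4]
width: 0.3
grasp_force: 0.0
```

>>> {"fn": "play_rows", "kwargs": {"dp": [[0, 0, -1], [0, 0, -1], [0, 0, -1], [0, 0, 0], [0, 0, 0]], "yaw": [0, 0, 0, 0, 0]}}

```text
t: 5.5
ee_pos: [472.7, -85.6, 147.8]
orientation: [3.114, -0.418, 0.001]
ft_force: [-3.8, 1.5, 13.2]
width: 0.1
grasp_force: 6.8
```

>>> {"fn": "play_rows", "kwargs": {"dp": [[0, 0, 5], [0, 0, 20], [-20, -10, 25], [-35, -17, 20], [-35, -17, 0], [0, 0, 0], [0, 0, 0]], "yaw": [0, 0, 0, 0, 0, 0, 0]}}

```text
t: 6.08
ee_pos: [382.9, -129.3, 216.2]
orientation: [3.113, -0.421, 0.002]
ft_force: [0.0, 0.9, 0.5]
width: 0.4
grasp_force: 0.0
```

Run:
```python
from h import *
im=viewer.get_image("scene"); o=np.array([.6,2.4]); a=viewer.get_image("top")
ax=np.array([.966,-.259])
c=np.array([593,-42.5])+[-.966*90.5-.259*72,.259*90.5-.966*72]
for s in range(-24,25,3):
    for nm,i,of in(("scene",im,o),("top",a,0)):
        u=proj(i,(*(c+s*ax),147))+of; print(s,nm,np.round(world(i,*(u))[2] ,1),end=" | ")
    print()
m=proj(im,(472.9,-84.8,152))+o
b=cv2.imread("pics/scene0.png")
u,v=int(m[0])-30,int(m[1])-25
g=lambda p:cv2.resize(p[v:v+50,u:u+50],None,fx=8,fy=8,interpolation=cv2.INTER_CUBIC)
cv2.imwrite("pics/s3.png",np.hstack([g(b),g(im["pixels"][:,:,::-1])]))
```

```text
-24 scene 139.4 | -24 top 145.0 | 
-21 scene 138.5 | -21 top 145.7 | 
-18 scene 149.3 | -18 top 145.3 | 
-15 scene 144.8 | -15 top 149.8 | 
-12 scene 146.3 | -12 top 146.2 | 
-9 scene 144.4 | -9 top 145.7 | 
-6 scene 144.1 | -6 top 151.2 | 
-3 scene 146.0 | -3 top 155.2 | 
0 scene 144.9 | 0 top 150.7 | 
3 scene 146.2 | 3 top 147.4 | 
6 scene 147.4 | 6 top 151.9 | 
9 scene 143.8 | 9 top 148.5 | 
12 scene 145.1 | 12 top 157.0 | 
15 scene 150.4 | 15 top 160.5 | 
18 scene 145.5 | 18 top 153.5 | 
21 scene 156.5 | 21 top 140.1 | 
24 scene 154.4 | 24 top 135.6 |
```

View pics/s3.png

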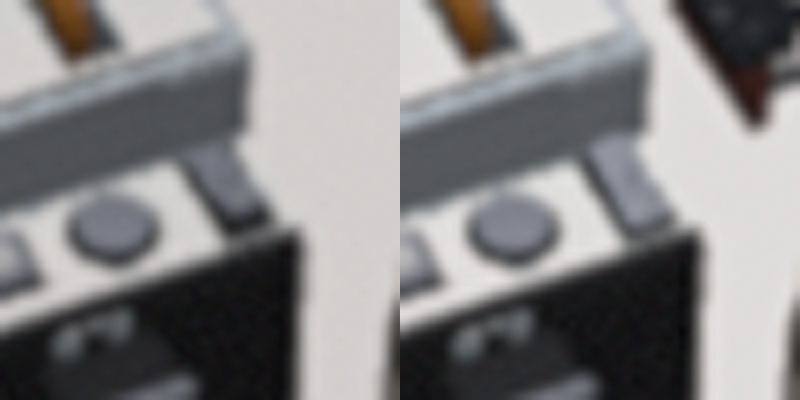

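>>> {"fn": "play_rows", "kwargs": {"dp": [[11.5, 25.5, 0], [11.5, 25.5, 0], [11.5, 25.5, 0], [11.5, 25.5, 0], [11.5, 25.5, -20], [0, 0, -26], [0, 0, -20], [0, 0, -8]], "yaw": [0, 0, 0, 0, 0, 0, 0, 0]}}

```text
t: 6.85
ee_pos: [440.8, 0.2, 139.0]
orientation: [3.114, -0.413, -0.006]
ft_force: [-0.2, -0.0, 0.3]
width: 0.5
grasp_force: 0.0
```

>>> {"fn": "play_rows", "kwargs": {"dp": [[0, 0, -5], [0, 0, -5], [0, 0, -6], [0, 0, -6], [0, 0, -6], [0, 0, -6], [0, 0, -6], [0, 0, 0]], "yaw": [0, 0, 0, 0, 0, 0, 0, 0]}}

```text
t: 7.52
ee_pos: [442.2, -1.4, 101.5]
orientation: [-3.113, 0.418, -0.002]
ft_force: [1.2, 1.1, 3.2]
width: 0.9
grasp_force: 2.0
```

>>> {"fn": "play_rows", "kwargs": {"dp": [[0, 0, -5], [0, 0, -5], [0, 0, -4], [0, 0, -3], [0, 0, -1.5], [0, 0, 0], [0, 0, 0]], "yaw": [0, 0, 0, 0, 0, 0, 0]}}

```text
t: 8.1
ee_pos: [442.2, -1.3, 84.1]
orientation: [-3.114, 0.418, -0.002]
ft_force: [-1.2, 1.2, 13.7]
width: -0.0
grasp_force: 6.7
```

>>> {"fn": "play_rows", "kwargs": {"dp": [[0, 0, 2], [0, 0, 4], [0, 0, 8], [0, 0, 20], [0, 0, 35], [0, 0, 35], [0, 0, 0], [0, 0, 0]], "yaw": [0, 0, 0, 0, 0, 0, 0, 0]}}

```text
t: 8.77
ee_pos: [442.4, -1.4, 189.1]
orientation: [-3.113, 0.418, -0.006]
ft_force: [-0.4, -0.5, -0.7]
width: 0.6
grasp_force: 0.0
```

Run:
```python
from h import *
im=viewer.get_image("scene"); o=np.array([.6,2.4])
m=[proj(im,q)+o for q in [(511.8,4.1,148),(445,-1.6,88)]]
print(ctrl.get_obs()["ee_pos"],world(im,*m[1]))
cv2.imwrite("pics/s4.png",crop(im,m[0],7,"",m,40))
```

```text
[441.29127986  -1.34813605 187.71640585] [435.5418734    3.85796272  89.90820004]
```

View pics/s4.png

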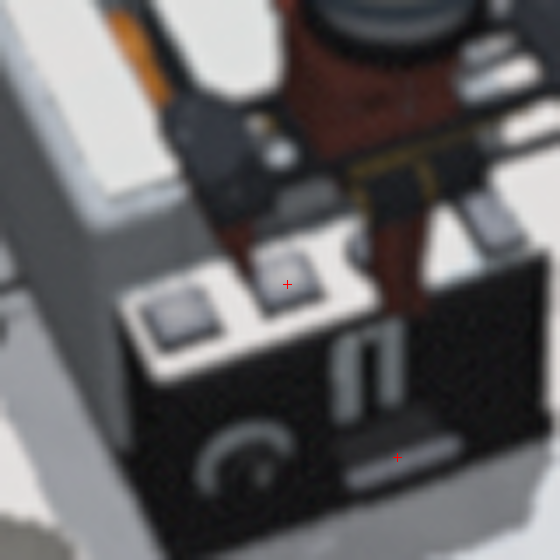

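>>> {"fn": "play_rows", "kwargs": {"dp": [[12, 1, 0], [20, 1, 0], [20, 1, 0], [20, 1.5, 0], [0, 0, -12], [0, 0, -14], [0, 0, -6], [0, 0, 0]], "yaw": [0, 0, 0, 0, 0, 0, 0, 0]}}

```text
t: 9.48
ee_pos: [512.0, 3.3, 152.4]
orientation: [3.113, -0.418, -0.009]
ft_force: [0.4, 0.7, -0.4]
width: 0.5
grasp_force: 0.0
```

>>> {"fn": "play_rows", "kwargs": {"dp": [[0, 0, -3], [0, 0, -2], [0, 0, -2], [0, 0, -2], [0, 0, -1], [0, 0, 0], [0, 0, 0]], "yaw": [0, 0, 0, 0, 0, 0, 0]}}

```text
t: 10.07
ee_pos: [513.6, 3.3, 145.5]
orientation: [-3.114, 0.418, -0.001]
ft_force: [-0.9, 0.9, -1.3]
width: 0.5
grasp_force: 0.0
```

>>> {"fn": "play_rows", "kwargs": {"dp": [[0, 0, -1], [0, 0, -1], [0, 0, -1], [0, 0, 0], [0, 0, 0]], "yaw": [0, 0, 0, 0, 0]}}

```text
t: 10.48
ee_pos: [513.6, 3.2, 142.8]
orientation: [-3.114, 0.418, -0.001]
ft_force: [-2.0, -0.7, 6.4]
width: 0.7
grasp_force: 3.7
```

>>> {"fn": "play_rows", "kwargs": {"dp": [[0, 0, -0.7], [0, 0, 0], [0, 0, 0]], "yaw": [0, 0, 0]}}

```text
t: 10.73
ee_pos: [513.7, 3.2, 142.7]
orientation: [-3.114, 0.418, -0.001]
ft_force: [-4.6, -0.7, 15.2]
width: 0.7
grasp_force: 7.0
```

>>> {"fn": "play_rows", "kwargs": {"dp": [[0, 0, 3], [0, 0, 15], [0, 0, 30], [-30, -25, 30], [-35, -35, 0], [-35, -35, 0], [0, 0, 0], [0, 0, 0]], "yaw": [0, 0, 0, 0, 0, 0, 0, 0]}}

```text
t: 11.4
ee_pos: [428.0, -77.9, 215.1]
orientation: [-3.113, 0.423, -0.0]
ft_force: [0.4, 0.0, -0.5]
width: 0.4
grasp_force: 0.0
```

Run:
```python
from h import *
im=viewer.get_image("scene"); o=np.array([.6,2.4])
m=proj(im,(511.8,4.1,148))+o
u,v=int(m[0])-35,int(m[1])-35
g=lambda p:cv2.resize(p[v:v+80,u:u+70],None,fx=5.7,fy=5.7,interpolation=cv2.INTER_CUBIC)
cv2.imwrite("pics/s5.png",np.hstack([g(cv2.imread("pics/scene0.png")),g(im["pixels"][:,:,::-1])]))
```

```text
(no output)
```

View pics/s5.png

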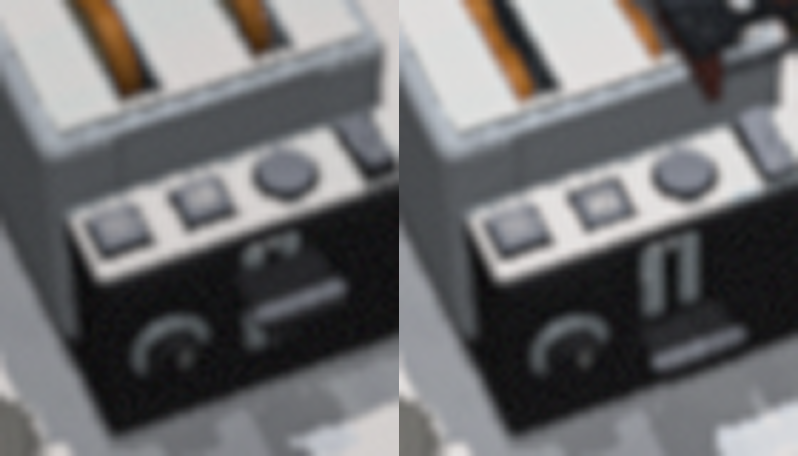

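The right half (after) shows the snowflake key sunk at (600,202). The three-bar key (518,228) and the stop key (686,172) are unchanged. The lever is down at (700,345), the rocker is on at (770,145), the bread is lowered and the hand is clear.

```bash
python3 -c "
from h import *
print(ticket.close_job())"
```

```text
the job is handed in; nothing more can be done
None
```

The toaster is started: in order, I switched the rocker on, pushed the lever down until it caught, and pressed the snowflake key in; the last picture shows all three holding with the hand clear, and I handed the job in at about 11.5 s.

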